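Hang up the belt guard and hold the belt tensioner back at its stop

TASK

This sump pump's drive has lost its belt, and its yellow belt guard has been left standing on the bench beside it. Hang the guard by its handle on the double hook of the steel post and let go of it; then swing the spring-loaded belt tensioner arm outwards by its red grip, away from the pulleys, right up to its stop, and keep holding it there so that a new belt can be slipped on: finish while still holding it. Leave the other parts and tools where they are.

Things in the scene. Friction and masses are not known exactly. Their poses are not given: they have to be found in the camera images.
- guard_handle (a point): Middle of the top bar (round, 12 mm thick, level, 112 mm long) of the black bow handle on the loose yellow belt guard, 210 mm above its underside, 60 mm above the body's top edge and over its centre of gravity, so it hangs level from the bar's middle. y along the bar, z up, x through the guard's depth. Handle legs at y = -68 and +68 mm.
- hook_seat (a point): Where the middle of the guard's handle bar lies when hung, 260 mm above the bench. Two level prongs 9 mm thick at y = -32 and +32 mm point to -x (robot side), their tops 6 mm below this point; they start at a plate 55 mm to +x and end in tips 60 to 68 mm to -x that rise 12 mm above this point. 55 mm are free between the prongs for fingers. z up.
- tensioner_grip (a point): Middle of the upright round red grip at the outer end of the tensioner arm: 18 mm diameter, 60 mm tall, top 29 mm above this point. The flat arm's top is 28 to 31 mm below this point, the pulleys' tops about 42 mm below it. Moves with the arm; x points from the pivot to the grip. Holding the arm at its stop takes about 12 N sideways at the grip.
- tensioner_pivot (a point): Point on the tensioner arm's upright pivot axis, level with tensioner_grip and 135 mm from it; fixed to the belt drive. x runs along the drive from the small motor pulley to the large pump pulley, y outwards to the tensioner's side, z up. The arm points along -0.39 rad from x at rest and +0.46 rad at the outer stop.
- tensioner_arm (a joint): Angle of the tensioner arm: 0 at rest against its inner stop, where its torsion spring pulls it (0.8 N m there); it grows as the arm is swung outwards (anticlockwise seen from above) to the outer stop at 0.85 rad (1.65 N m there). Let go, it springs back to 0.
- guard: Belt guard, 0.6 kg: shallow yellow sheet-metal cover with rounded ends, 340 mm long (y), 150 mm high plus the handle, 55 mm deep (slotted face 14 mm to +x of the handle bar, open side 41 mm to -x), standing upright on its notched long edge. Origin on its underside below the middle of the bar; axes as guard_handle.
- drive: Belt drive, fixed: grey plate 420 x 260 mm, top 190 mm above the bench, on four legs; two steel pulleys on top (70 and 100 mm across), blue motor and bearing housing below, spring tensioner with a flat metal arm, black idler wheel and red grip on the +y side. Origin on the bench under the plate's middle, axes as tensioner_pivot.
- hook_post: Dark steel post with the double hook near its top, fixed to the bench; origin on the bench under the post. Base plate 150 x 150 x 10 mm, post 35 mm square, 240 mm high; the hook's plate reaches 262 mm. Axes as hook_seat: prongs point to -x.
- impeller: Bystander: rust-red pump impeller, 110 mm across, 34 mm high; origin under its centre.
- bearing: Bystander: steel ball bearing, 52 mm across, 15 mm high; origin under its centre.
- seal_ring: Bystander: black seal ring, 44 mm across, 12 mm high; origin under its centre.
- spanner: Bystander: steel spanner, 160 mm long, lying along its x axis.
- screwdriver: Bystander: red-handled screwdriver, 200 mm long, lying along its x axis.
- collar: Bystander: small steel collar, 32 mm across, 12 mm high, lying on the drive's plate on the side away from the tensioner.
- bracket: Bystander: small aluminium angle bracket, 50 x 40 mm, 35 mm high.

How it is judged (in metres and radians):
On the way:
1. the guard hangs by its handle on both prongs of the hook, let go and still (x of guard_handle in the frame of hook_seat between -0.06 and 0.055 m and y of guard_handle in the frame of hook_seat between -0.03 and 0.03 m and z of guard_handle in the frame of hook_seat between -0.01 and 0.012 m and angle between guard's own z axis and vertical below 0.3 rad and linear speed of guard below 0.05 m/s and contact force between guard and the fingers below 0.2 N and contact force between guard and the arm below 0.2 N), for 0.3 s.
At the end, for the whole second after the job is handed in: Fingers still hold the tensioner arm (5 N or more) within 0.04 rad of its outer stop; the guard hangs still on both prongs by its handle (bar between plate and tips, within 30 mm sideways and about 10 mm of seat height, under 0.3 rad of tilt), touched by neither robot nor tensioner arm (value of joint tensioner_arm above 0.81 rad and contact force between the fingers and tensioner_arm above 5 N and x of guard_handle in the frame of hook_seat between -0.06 and 0.055 m and y of guard_handle in the frame of hook_seat between -0.03 and 0.03 m and z of guard_handle in the frame of hook_seat between -0.01 and 0.012 m and angle between guard's own z axis and vertical below 0.3 rad and linear speed of guard below 0.1 m/s and contact force between guard and the fingers below 0.2 N and contact force between guard and the arm below 0.2 N and contact force between guard and tensioner_arm below 0.2 N); the arm keeps its last pose, push and grip.
It fails at once if a bystander part or tool is shoved more than 30 mm (distance of any of impeller, bearing, seal_ring, spanner, screwdriver, collar, bracket from where it was at the start of the episode above 0.03 m).
It fails at once if the guard is thrown down or tipped over (angle between guard's own z axis and vertical above 0.8 rad).
It also fails if it takes over 64 s, if anything falls off the work surface, if the arm or the gripper's body presses on something with over 40 N, if the wrist force passes 120 N, or if a joint passes its speed limit or range.

ROBOT

A 6-joint arm with a two-finger parallel gripper is mounted at the origin on the work surface. World frame = base frame: x ahead of the robot, y to its left, z up, the work surface at z = 0. Lengths are in mm, angles in degrees, forces in N, time in s.
With the tool pointing down it reaches from about 250 to 775 mm from the base axis. Payload 4 kg.
Tool frame: the origin (TCP) lies midway between the tips of the shut fingers; the grasp point (between the pads) lies 19 mm behind it; z points along the fingers, y is the direction in which the jaws open and shut (so a half turn about z gives the same grasp; the last joint's range is limited). The gripper opens to 94 mm and grips with 3 to 60 N. Pads are 16 mm wide; open, the fingers measure 119 mm over their backs; the gripper's body (75 mm by 177 mm) begins 78 mm behind the grasp point.
Start: joints at [61.473, 4.996, 78.535, -0, 96.463, -5.907], TCP at [211.554, 507.706, 205.506] pointing down, gripper open.
Joint ranges: [-177.83, 177.83], [-43.37, 116.18], [15.69, 146.23], [-61.86, 241.86], [9.47, 152.12], [-147.06, 147.06]. Speed limits (degrees/s): [159.86, 159.86, 180, 180, 180, 180].

INTERFACE

Orientations are given as a 3x3 rotation matrix whose columns are the frame's x, y, z axes.
In Python, from plant import robot gives the robot as it stands.
- The arm moves only by the tool arm_command, never from a script. Its argument "deltas" is a list of rows, each a list of 2 entries, a list of its own where there are three numbers: the shift along the tool's x, y, z in m, then the turn about the tool's z in degrees. A call has 1 to 10 rows; each row is the pose to reach, as a shift and turn from the pose commanded when the call began, along the tool's axes at that moment; what a row does not reach only later rows make up. A row lasts 1/8 s, in which the tool goes at most 62.5 mm and 10.7 degrees, less where a joint would pass 70% of its speed; a pose out of reach is approached as far as the arm can. A call with a gripper value outside its range is refused whole. "gripper" is the opening in per cent of the stroke, from 0 (shut) to 100 (fully open), set as the call begins (left out, the last holds). The fingers move at their own pace and stop on an object; "grip_force" is the grip in N (left out, the last holds). Time passes only in rows, so rows that repeat a pose let the fingers close. It gives the time, the measured TCP pose, the force and the opening at its end, in the units of the state.
- robot.get_obs(): the state, without advancing time (a new reading comes with each control period).
- robot.capture(name): name is "scene" or "top" or "wrist"; returns a dict with "image" (420x560x3 uint8, red, green, blue), "camera_matrix" (3x3 intrinsics, pixels), "cam_to_world" (4x4, takes a point from camera to world coordinates); the wrist camera has in their place "hand_eye" (4x4, takes a point from camera to tool coordinates, whose origin is the TCP and whose axes are the flange's). Camera axes: x right, y down, z forward; pixel columns grow to the right and rows downward; lengths in mm; the calibration is good to about 2 mm. A picture is of the moment at which its call begins: read the wrist's pose just before it. There is no depth.
- robot.job_done(): hands the job in, once; it reports no verdict.
Trained networks look in the newest picture that a camera, given by its name, has taken for a name from the list of things; names that differ only in an ending like _2 or _b are one class to them, and where a whole thing is asked for, a point or a joint stands for the part that bears it (a point fixed in the world has none). Each returns a list of dicts, best first, with "confidence" (0 to 1); they miss things now and then, are a little off and sometimes report something else, mostly with a low value. They report only what shows in the picture. A call takes as long as a camera call.
- robot.boxes_of(camera, target): "extent" ([centre column, centre row, width, height] in pixels, round what is visible of it).
- robot.trace(camera, target): "mask" (420x560 bool, what is visible of it) and "extent" ([centre column, centre row, width, height] in pixels, round what is visible of it).
The state is a dict: "time": time; "qpos": joint angles; "dq": joint speeds; "joint_efforts": joint torques, N m; "ee_pos": TCP position; "orientation": TCP orientation; "force": force on the tool from outside, world axes, zero at the start; "moment": the same for the moment, N m; "finger_gap": finger opening in mm.
Only numpy, scipy, OpenCV 4.12 (cv2) and the standard library are available. Lean on these libraries where they do the work, as an engineer would, in place of code of your own. Each camera call takes 0.05 s, during which the arm holds its last target.

## Working session

There is one attempt and no reset: what is moved stays moved. The work goes in short steps, Python scripts to look and compute and a tool call to move; the robot and the scene stay as the last step left them, time stands still between calls to the robot, and variables do not carry over. Pictures are saved under pics/ and viewed, and the job is handed in when it is done.

Besides the shell and the picture viewer there is one more tool, called by a JSON object that holds its "fn" and its "kwargs". arm_command: Moves the arm, as the interface text tells. Its arguments: {"type":"object","properties":{"deltas":{"type":"array"},"gripper":{"type":"number"},"grip_force":{"type":"number"}},"required":["deltas"]}

```bash
ls; mkdir -p pics; cat > h.py <<'E'
import numpy as np, cv2
from plant import robot
def shot(n,f):
    o=robot.get_obs(); c=robot.capture(n); cv2.imwrite('pics/'+f,c['image'][:,:,::-1]); 
    return o,c
def cam(n,c,o=None):
    K=np.array(c['camera_matrix'])
    if n=='wrist':
        T=np.eye(4);T[:3,:3]=np.array(o['orientation']);T[:3,3]=o['ee_pos'];M=T@np.array(c['hand_eye'])
    else: M=np.array(c['cam_to_world'])
    return K,M
def ray(K,M,u,v):
    d=M[:3,:3]@np.linalg.inv(K)@np.array([u,v,1.]);return M[:3,3],d/np.linalg.norm(d)
def atz(K,M,u,v,z):
    p,d=ray(K,M,u,v);return p+d*(z-p[2])/d[2]
def proj(K,M,P):
    q=np.linalg.inv(M)@np.append(P,1.);q=K@q[:3];return q[:2]/q[2]
E
python3 - <<'E'
from h import *
o=robot.get_obs();print(o)
for n in('scene','top','wrist'):
    o,c=shot(n,n+'0.png');print(n,c['camera_matrix'],cam(n,c,o)[1].round(3).tolist())
    for t in('guard','hook_post','drive','tensioner_grip','guard_handle','impeller','bearing','seal_ring','spanner','screwdriver','collar','bracket'):
        r=robot.boxes_of(n,t);print(t,[(np.round(x['extent']).tolist(),round(x['confidence'],2)) for x in r[:2]])
E
```

```text
pics
{'time': 0.0, 'qpos': array([ 6.14728099e+01,  5.03964016e+00,  7.86224735e+01, -1.28156523e-03,
        9.64634251e+01, -5.90734658e+00]), 'dq': array([-0.02550721, -0.03729338,  0.07798092, -0.09030128,  0.04499473,
        0.17859549]), 'joint_efforts': array([ 5.24429761e-04, -3.40180349e+01, -3.02430046e+01,  7.18508684e-02,
        3.28475365e-02, -1.58122421e-04]), 'ee_pos': array([211.2908935 , 507.2083156 , 204.31923017]), 'orientation': array([[-9.23076003e-01,  3.84616221e-01, -1.02687158e-03],
       [ 3.84617538e-01,  9.23073996e-01, -1.93566162e-03],
       [ 2.03391601e-04, -2.18171561e-03, -9.99997599e-01]]), 'force': array([-0.75853553,  0.11679985,  0.41228384]), 'moment': array([0.01754427, 0.00997669, 0.02561919]), 'finger_gap': 94.18433954790778}
scene [[417.264569     0.         281.75917829]
 [  0.         417.264569   202.79403786]
 [  0.           0.           1.        ]] [[-0.821, 0.406, -0.402, 1031.292], [0.571, 0.586, -0.574, 751.252], [0.002, -0.701, -0.713, 1046.957], [0.0, 0.0, 0.0, 1.0]]
guard [([336.0, 250.0, 69.0, 101.0], 0.77)]
hook_post [([2
[... 1264 characters left out ...]

seal_ring [([218.0, 249.0, 118.0, 49.0], 0.18)]
spanner [([293.0, 157.0, 16.0, 51.0], 0.86)]
screwdriver [([145.0, 266.0, 27.0, 28.0], 0.74)]
collar [([293.0, 158.0, 17.0, 47.0], 0.5), ([436.0, 220.0, 13.0, 12.0], 0.4)]
bracket [([152.0, 189.0, 15.0, 19.0], 0.74)]
wrist [[358.57359209   0.         281.87413584]
 [  0.         358.57359209 211.36642465]
 [  0.           0.           1.        ]] [[0.385, 0.896, 0.222, 148.802], [0.923, -0.373, -0.093, 534.143], [-0.0, 0.24, -0.971, 384.252], [0.0, 0.0, 0.0, 1.0]]
guard []
hook_post []
drive []
tensioner_grip []
guard_handle []
impeller [([371.0, 383.0, 93.0, 44.0], 0.65)]
bearing []
seal_ring []
spanner []
screwdriver []
collar []
bracket []
```

View pics/scene0.png

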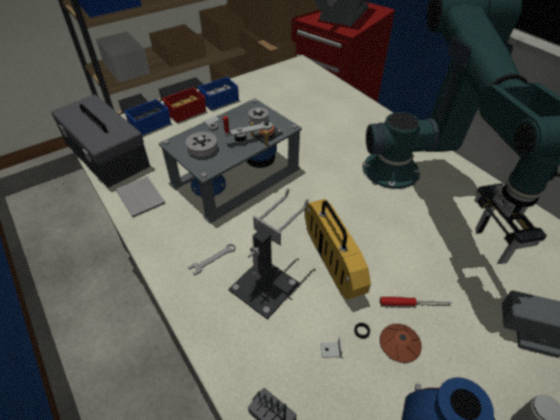

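View pics/top0.png

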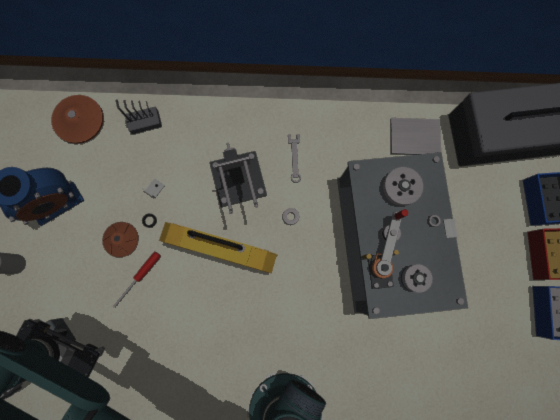

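```bash
python3 - <<'E'
import cv2
a=cv2.imread('pics/top0.png');b=cv2.imread('pics/scene0.png')
cv2.imwrite('pics/t1.png',cv2.resize(a[140:340,120:500],None,fx=2.1,fy=2.1,interpolation=cv2.INTER_CUBIC))
cv2.imwrite('pics/s1.png',cv2.resize(b[80:330,150:400],None,fx=2.4,fy=2.4,interpolation=cv2.INTER_CUBIC))
E
```

```text
(no output)
```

View pics/t1.png

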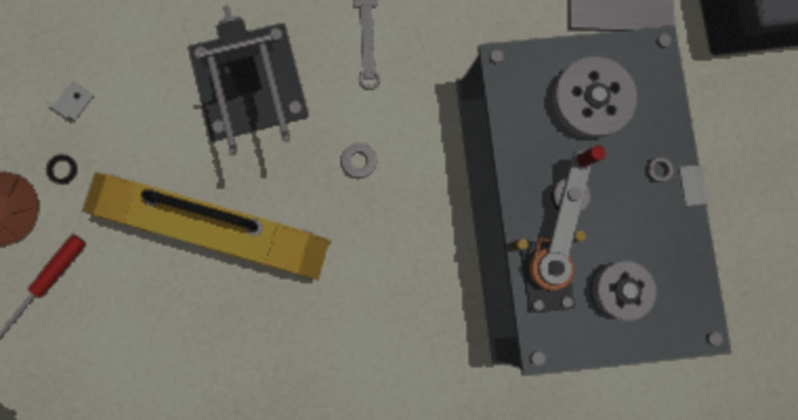

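View pics/s1.png

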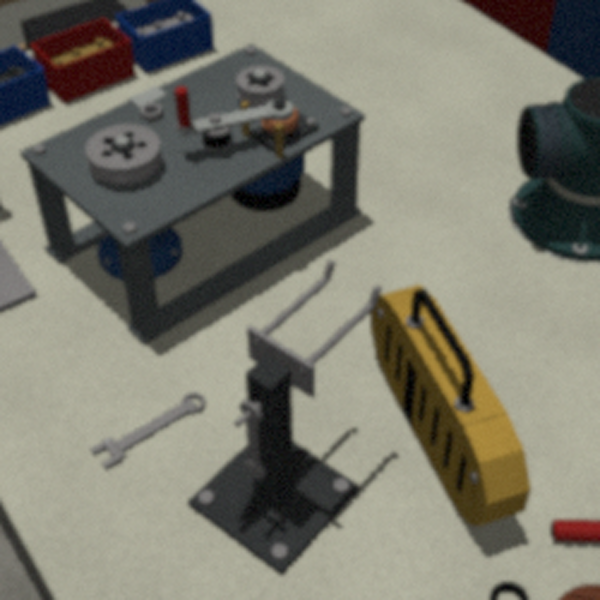

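The pictures show the guard at top pixel (218,247), the hook prongs pointing toward the robot near (237,190), and the drive's tensioner pivot near (384,268) with its red grip near (403,213). I'll zoom in for point picking.

```bash
python3 - <<'E'
import cv2
a=cv2.imread('pics/top0.png');b=cv2.imread('pics/scene0.png')
def crop(im,x,y,w,h,f,n):
    cv2.imwrite('pics/'+n,cv2.resize(im[y:y+h,x:x+w],None,fx=f,fy=f,interpolation=cv2.INTER_CUBIC))
crop(a,150,140,130,140,4,'t_a.png');crop(a,340,180,110,110,5,'t_b.png')
crop(b,240,180,140,130,4.5,'s_a.png');crop(b,200,90,90,70,7,'s_b.png')
E
```

```text
(no output)
```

View pics/t_a.png

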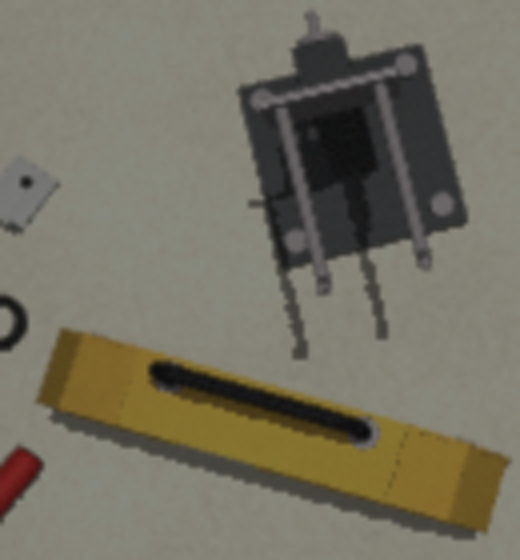

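View pics/t_b.png

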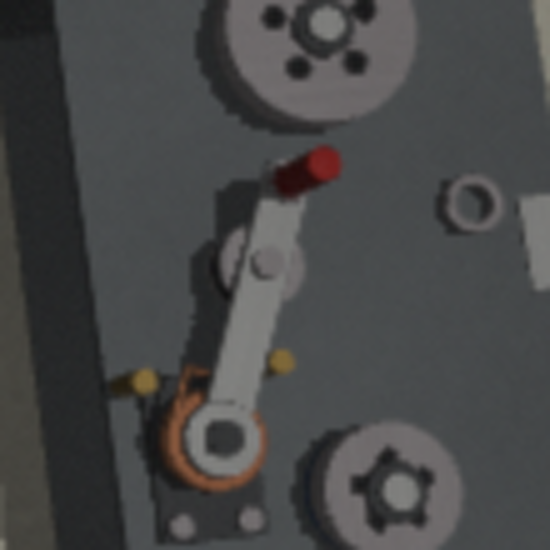

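View pics/s_a.png

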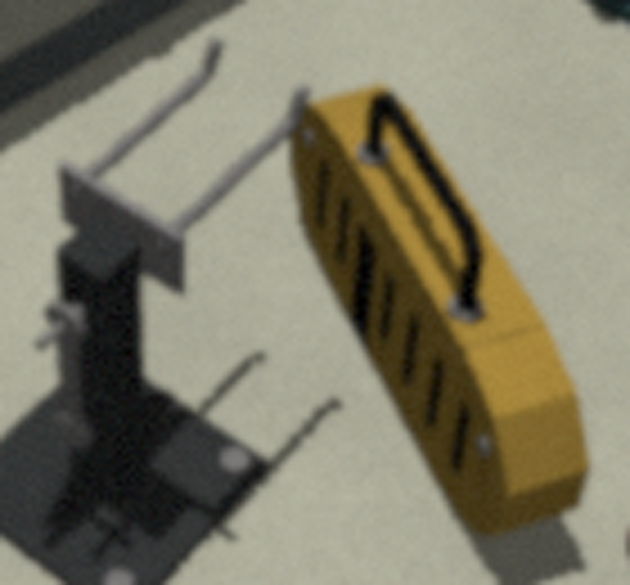

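View pics/s_b.png

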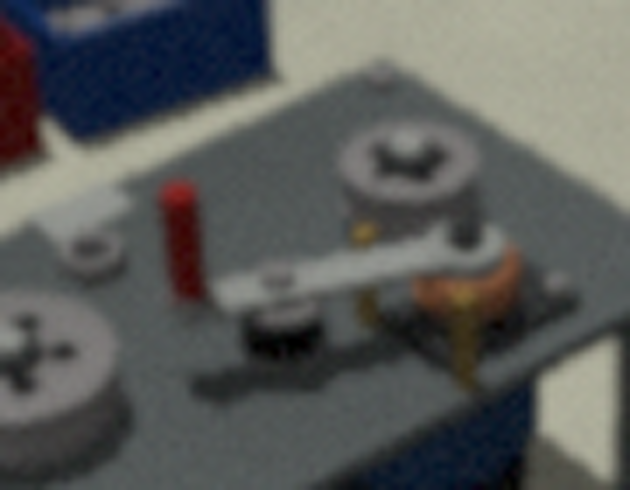

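```bash
cat > pts.py <<'E'
from h import *
ct=robot.capture('top');cs=robot.capture('scene');T=cam('top',ct);S=cam('scene',cs)
ta=lambda x,y:(x/4+150,y/4+140)
tb=lambda x,y:(x/5+340,y/5+180)
sa=lambda x,y:(x/4.5+240,y/4.5+180)
sb=lambda x,y:(x/7+200,y/7+90)
def tri(a,b):
    p,d=ray(*T,*a);q,e=ray(*S,*b)
    A=np.stack([d,-e],1);s=np.linalg.lstsq(A,q-p,rcond=None)[0]
    x=p+d*s[0];y=q+e*s[1];return ((x+y)/2).round(1),np.linalg.norm(x-y).round(1)
E
python3 - <<'E'
from pts import *
print('tipL',tri(ta(323,284),sa(302,95)),'tipR',tri(ta(425,260),sa(215,45)))
print('baseL',tri(ta(283,108),sa(180,232)),'baseR',tri(ta(381,82),sa(92,178)))
print('barL',tri(ta(160,369),sa(472,240)),'barR',tri(ta(364,430),sa(383,100)))
print('grip top',tri(tb(324,164),sb(180,190)),'pivot',tri(tb(224,437),sb(468,232)))
for n,p,z in(('tipL',ta(323,284),270),('tipR',ta(425,260),270),('bL',ta(283,108),254),('bR',ta(381,82),254),('barL',ta(160,369),210),('barR',ta(364,430),210),('griptop',tb(324,164),270),('pivot',tb(224,437),215),('pulB',tb(326,24),210),('pulS',tb(403,492),210)): print(n,atz(*T,*p,z).round(1))
E
```

```text
tipL (array([534.9, 156. , 267.4]), np.float64(2.0)) tipR (array([552. ,  93.6, 267.9]), np.float64(0.6))
baseL (array([647.6, 189.4, 252.4]), np.float64(6.8)) baseR (array([666.2, 128.1, 253.3]), np.float64(6.9))
barL (array([487.1, 263.4, 208.5]), np.float64(0.4)) barR (array([450.6, 133.6, 196. ]), np.float64(4.4))
grip top (array([ 538.1, -264.4,  296.8]), np.float64(0.5)) pivot (array([ 408.4, -228.4,  243.7]), np.float64(1.3))
tipL [535.2 155.  270. ]
tipR [551.9  93.3 270. ]
bL [649.7 187.  254. ]
bR [668.7 125.8 254. ]
barL [486.7 263.2 210. ]
barR [451.1 131.  210. ]
griptop [ 542.9 -273.3  270. ]
pivot [ 409.9 -236.7  215. ]
pulB [ 628.4 -295.8  210. ]
pulS [ 384.6 -329.5  210. ]
```

```bash
cat > mv.py <<'E'
import numpy as np,sys
# cmd pose x y z yaw(y-axis of tool, deg) -> target ; tool z down
def d(c,t):
    a=np.radians(c[3]);y=np.array([np.cos(a),np.sin(a)]);x=np.array([-np.sin(a),np.cos(a)])  # x = y cross z(down)
    w=np.array(t[:2])-np.array(c[:2])
    return (w@x).round(1),(w@y).round(1),round(c[2]-t[2],1),round(-(t[3]-c[3]),1)
E
python3 - <<'E'
from mv import *
print(d((211.55,507.7,205.5,67.4),(469,197,300,-15.1)))
E
```

```text
(np.float64(-357.1), np.float64(-187.9), -94.5, 82.5)
```

{"fn": "arm_command", "kwargs": {"deltas": [[[-0.02,-0.01,-0.05],5],[[-0.06,-0.03,-0.0945],15],[[-0.11,-0.058,-0.0945],25],[[-0.16,-0.084,-0.0945],35],[[-0.21,-0.11,-0.0945],45],[[-0.26,-0.137,-0.0945],55],[[-0.31,-0.163,-0.0945],65],[[-0.345,-0.181,-0.0945],75],[[-0.3571,-0.1879,-0.0945],82.5],[[-0.3571,-0.1879,-0.0945],82.5]], "gripper": 64}}

```text
time: 3.3
ee_pos: [469.4, 196.1, 299.8]
orientation: [[0.261, 0.965, -0.0], [0.965, -0.261, 0.0], [-0.0, -0.0, -1.0]]
force: [-0.7, -0.2, 0.2]
finger_gap: 60.0
```

```bash
python3 - <<'E'
from h import *
o,c=shot('wrist','w1.png');print(o['time'],o['ee_pos'],o['orientation'].round(4).tolist(),o['finger_gap'],o['qpos'].round(1))
K,M=cam('wrist',c,o)
for P in((469,197,210),(486.7,263.2,210),(451.1,131,210)):print(proj(K,M,P))
E
```

```text
3.3 [469.37832339 196.0831556  299.7594996 ] [[0.2614, 0.9652, -0.0005], [0.9652, -0.2614, 0.0001], [-0.0001, -0.0005, -1.0]] 60.025313273337844 [ 16.3  -0.2  73.3   0.  106.9  31.4]
[279.46530852 214.11529462]
[279.01119622 122.78271423]
[279.56864503 295.06423632]
```

View pics/w1.png

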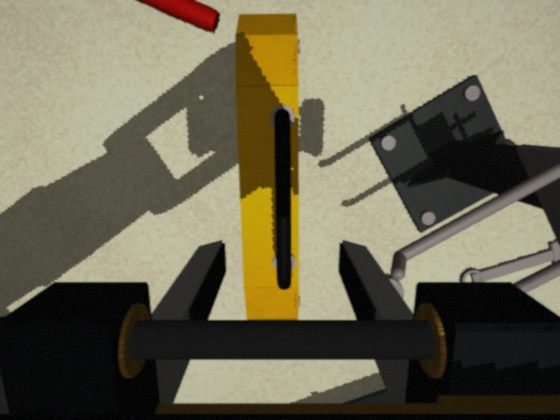

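```bash
python3 - <<'E'
from h import *
o=robot.get_obs();c=robot.capture('wrist');K,M=cam('wrist',c,o)
im=c['image'].astype(int);m=im.sum(2)<75
for r in range(104,300,8):
    x=np.where(m[r,262:310])[0]+262; print(r,(x.min(),x.max(),len(x)) if len(x) else None,end=' ')
print()
for u,v in((283,109),(285,290),(283,116),(284.5,282)):print(atz(K,M,u,v,210).round(1),atz(K,M,u,v,214).round(1))
for t in('guard','hook_post'):
    r=robot.boxes_of('wrist',t);print(r)
E
```

```text
104 None 112 (np.int64(278), np.int64(287), 10) 120 (np.int64(276), np.int64(289), 14) 128 (np.int64(276), np.int64(290), 15) 136 (np.int64(276), np.int64(290), 15) 144 (np.int64(276), np.int64(291), 16) 152 (np.int64(276), np.int64(291), 16) 160 (np.int64(276), np.int64(290), 15) 168 (np.int64(276), np.int64(290), 15) 176 (np.int64(276), np.int64(291), 16) 184 (np.int64(276), np.int64(291), 16) 192 (np.int64(277), np.int64(290), 14) 200 (np.int64(277), np.int64(290), 14) 208 (np.int64(277), np.int64(290), 14) 216 (np.int64(277), np.int64(290), 14) 224 (np.int64(277), np.int64(290), 14) 232 (np.int64(277), np.int64(290), 14) 240 (np.int64(277), np.int64(290), 14) 248 (np.int64(277), np.int64(290), 14) 256 (np.int64(278), np.int64(290), 13) 264 (np.int64(279), np.int64(290), 12) 272 (np.int64(279), np.int64(290), 12) 280 (np.int64(279), np.int64(290), 12) 288 (np.int64(282), np.int64(287), 6) 296 None 
[491.4 272.5 210. ] [491.3 272.4 214. ]
[456.2 134.8 210. ] [456.7 136.8 214. ]
[490.1 267.8 210. ] [490.1 267.7 214. ]
[457.6 141.8 210. ] [458.1 143.6 214. ]
[{'extent': [270.4, 167.1, 60.6, 310.0], 'confidence': 0.74}]
[{'extent': [464.0, 182.6, 192.0, 215.8], 'confidence': 0.75}]
```

{"fn": "arm_command", "kwargs": {"deltas": [[[0.005,0.002,0.03],0],[[0.005,0.002,0.07],0],[[0.005,0.002,0.095],0],[[0.005,0.002,0.107],0],[[0.005,0.002,0.107],0]]}}

```text
time: 4.12
ee_pos: [471.6, 201.6, 192.7]
orientation: [[0.26, 0.966, -0.001], [0.966, -0.26, -0.0], [-0.0, -0.001, -1.0]]
force: [-0.1, -0.4, 0.1]
finger_gap: 60.0
```

```bash
python3 - <<'E'
from h import *
o,c=shot('wrist','w2.png');print(o['time'],o['ee_pos'],o['force'],o['finger_gap'])
shot('scene','s2.png')
E
```

```text
4.125 [471.63142614 201.62523179 192.68457845] [-0.14421951 -0.43241727  0.07814677] 59.95771223089168
```

View pics/w2.png

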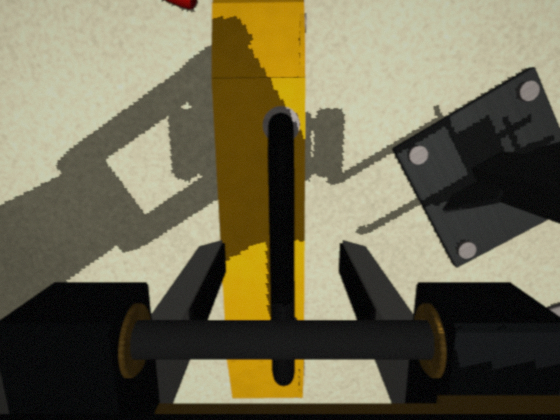

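View pics/s2.png

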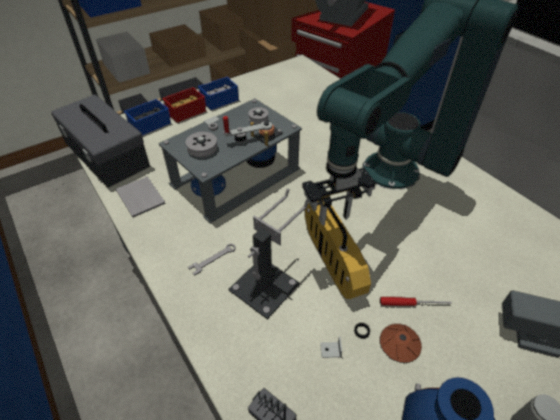

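```bash
python3 - <<'E'
from h import *
o=robot.get_obs();c=robot.capture('wrist');K,M=cam('wrist',c,o)
a=atz(K,M,280.5,110,210);b=atz(K,M,284,385,210);m=(a+b)/2
R=np.array(o['orientation']);print(a.round(1),b.round(1),m.round(1),np.linalg.norm(a-b),R.T@(m-o['ee_pos']),np.degrees(np.arctan2(*(a-b)[:2])))
E
```

```text
[492.7 273.7 210. ] [457.7 137.2 210. ] [475.2 205.4 210. ] 140.91450636751776 [  4.29617912   1.47392792 -15.57965555] 14.370370877605753
```

{"fn": "arm_command", "kwargs": {"deltas": [[[0.004,0.001,0],0],[[0.004,0.001,0],0],[[0.004,0.001,0],0],[[0.004,0.001,0],0],[[0.004,0.001,0],0],[[0.004,0.001,0],0],[[0.004,0.001,0],0],[[0.004,0.001,0],0]], "gripper": 0, "grip_force": 45}}

```text
time: 5.28
ee_pos: [474.1, 204.8, 193.0]
orientation: [[0.261, 0.965, -0.0], [0.965, -0.261, 0.0], [-0.0, -0.0, -1.0]]
force: [-0.9, 0.2, 0.5]
finger_gap: 10.5
```

{"fn": "arm_command", "kwargs": {"deltas": [[[0,0,-0.006],0],[[0,0,-0.018],0],[[0,0,-0.034],0],[[0,0,-0.05],0],[[0,0,-0.066],0],[[0,0,-0.082],0],[[0,0,-0.094],0],[[0,0,-0.095],0],[[0,0,-0.095],0]]}}

```text
time: 6.4
ee_pos: [474.0, 204.8, 287.5]
orientation: [[0.261, 0.965, -0.001], [0.965, -0.261, -0.0], [-0.0, -0.001, -1.0]]
force: [-0.4, 0.7, -6.6]
finger_gap: 11.1
```

```bash
python3 - <<'E'
from h import *
o,c=shot('wrist','w3.png');print(o['time'],o['ee_pos'],o['force'],o['finger_gap'])
shot('scene','s3.png')
E
```

```text
6.4 [474.00644319 204.77838604 287.46371251] [-0.37973732  0.6860103  -6.62004383] 11.112066423004798
```

View pics/s3.png

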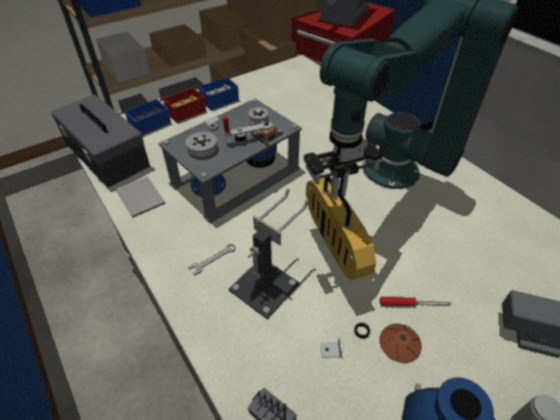

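View pics/w3.png

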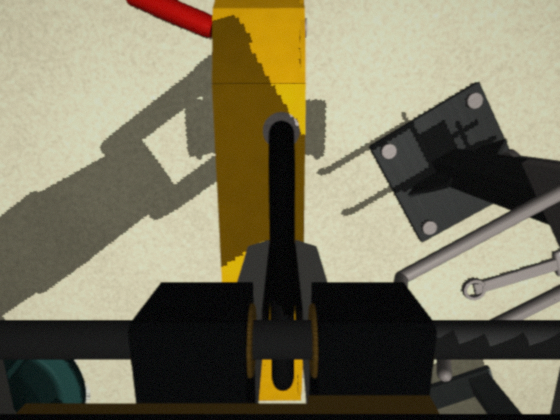

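```bash
python3 - <<'E'
from h import *
o=robot.get_obs();c=robot.capture('wrist');K,M=cam('wrist',c,o)
s=np.array([605.2,142,260]);a=np.radians(15.6);X=np.array([np.cos(a),np.sin(a),0]);Y=np.array([-np.sin(a),np.cos(a),0])
im=c['image'][:,:,::-1].copy()
for y in(-32,32):
    pts=[proj(K,M,s+X*x+Y*y+np.array([0,0,z])) for x,z in((55,-10.5),(-60,-10.5),(-64,8))]
    print(np.round(pts,1).tolist()); cv2.polylines(im,[np.round(pts).astype(int)],0,(0,255,0),1)
cv2.imwrite('pics/w3o.png',cv2.resize(im[150:420,340:560],None,fx=2.7,fy=2.2))
ct=cv2.imread('pics/top0.png');T=cam('top',robot.capture('top'))
for y in(-32,32):
    pts=[proj(*T,s+X*x+Y*y+np.array([0,0,z])) for x,z in((55,-6),(-60,-6),(-64,12))]
    print(((np.array(pts)-[150,140])*4).round().tolist())
E
```

```text
[[598.9, 273.5], [437.0, 352.8], [443.4, 373.6]]
[[564.5, 190.0], [395.6, 278.8], [399.0, 294.9]]
[[381.0, 85.0], [423.0, 258.0], [424.0, 259.0]]
[[282.0, 108.0], [323.0, 282.0], [322.0, 284.0]]
```

View pics/w3o.png

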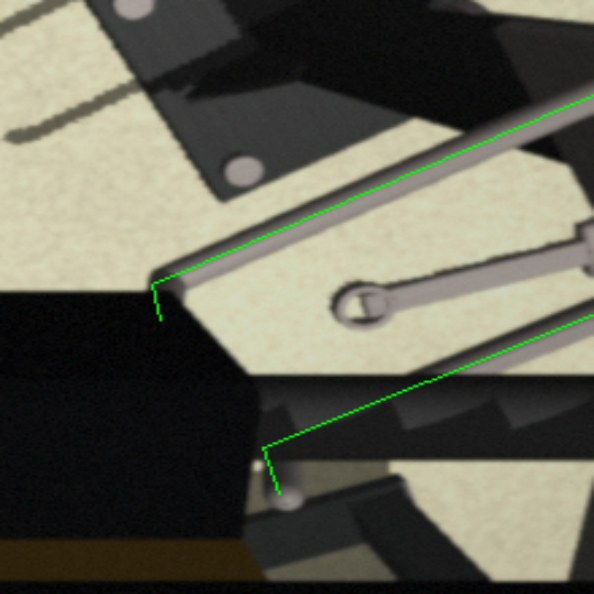

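```bash
python3 - <<'E'
from mv import *
print(d((474.1,204.8,288,-15.1),(493.5,110.8,288,15.5)))
print(d((493.5,110.8,288,15.5),(605.2,142,288,15.5)))
E
```

```text
(np.float64(-85.7), np.float64(43.2), 0, -30.6)
(np.float64(0.2), np.float64(116.0), 0, -0.0)
```

{"fn": "arm_command", "kwargs": {"deltas": [[[0,0,0],-4],[[0,0,0],-10],[[0,0,0],-17],[[-0.005,0.002,0],-24],[[-0.015,0.007,0],-29],[[-0.03,0.015,0],-30.6],[[-0.05,0.025,0],-30.6],[[-0.07,0.035,0],-30.6],[[-0.082,0.041,0],-30.6],[[-0.0857,0.0432,0],-30.6]]}}

```text
time: 7.85
ee_pos: [493.6, 110.3, 287.8]
orientation: [[-0.266, 0.964, -0.0], [0.964, 0.266, 0.0], [0.0, -0.0, -1.0]]
force: [-0.2, -0.2, -6.0]
finger_gap: 10.4
```

{"fn": "arm_command", "kwargs": {"deltas": [[[0,0,0],0],[[0,0,0],0],[[0,0,0],0]]}}

```text
time: 8.22
ee_pos: [493.4, 111.4, 288.0]
orientation: [[-0.268, 0.963, 0.0], [0.963, 0.268, 0.0], [0.0, 0.0, -1.0]]
force: [-0.5, 0.8, -6.9]
finger_gap: 10.5
```

```bash
python3 - <<'E'
from h import *
o,c=shot('wrist','w4.png');print(o['time'],o['ee_pos'],o['orientation'].round(3).tolist(),o['force'],o['finger_gap'])
shot('scene','s4.png');shot('top','t4.png')
E
```

```text
8.225 [493.38793974 111.37092722 288.0174839 ] [[-0.268, 0.963, 0.0], [0.963, 0.268, 0.0], [0.0, 0.0, -1.0]] [-0.48423092  0.80569687 -6.89928392] 10.548552657788097
```

View pics/s4.png

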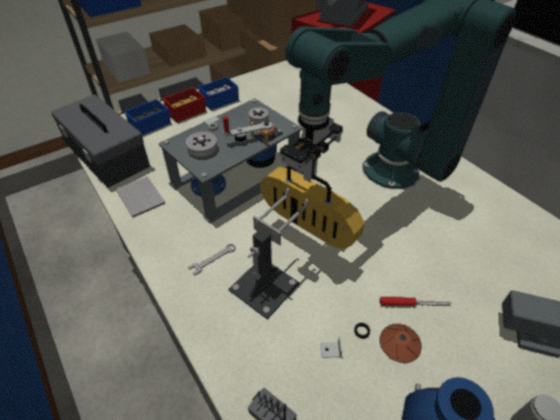

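View pics/w4.png

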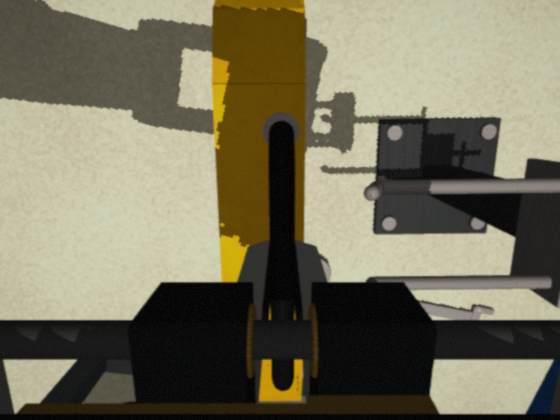

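{"fn": "arm_command", "kwargs": {"deltas": [[[0,0,0.008],0],[[0,0,0.015],0],[[0,0.008,0.015],0],[[0,0.024,0.015],0],[[0,0.044,0.015],0],[[0,0.064,0.015],0],[[0,0.084,0.015],0],[[0,0.1,0.015],0],[[0,0.11,0.015],0],[[0,0.114,0.015],0]]}}

```text
time: 9.62
ee_pos: [604.2, 141.4, 272.4]
orientation: [[-0.267, 0.964, -0.001], [0.964, 0.267, -0.0], [0.0, -0.001, -1.0]]
force: [0.7, -0.9, -6.0]
finger_gap: 10.6
```

{"fn": "arm_command", "kwargs": {"deltas": [[[0,0,0],0],[[0,0,0],0],[[0,0,0],0]]}}

```text
time: 10.0
ee_pos: [603.0, 141.2, 273.4]
orientation: [[-0.267, 0.964, 0.0], [0.964, 0.267, 0.0], [-0.0, 0.0, -1.0]]
force: [-0.1, 0.2, -6.8]
finger_gap: 10.4
```

```bash
python3 - <<'E'
from h import *
o,c=shot('wrist','w5.png');print(o['time'],o['ee_pos'],o['orientation'].round(3).tolist(),o['force'],o['finger_gap'])
_,c=shot('scene','s5.png')
cv2.imwrite('pics/s5c.png',cv2.resize(c['image'][120:320,180:400,::-1],None,fx=3,fy=3))
E
```

```text
10.0 [603.0493131  141.1661633  273.37955242] [[-0.267, 0.964, 0.0], [0.964, 0.267, 0.0], [-0.0, 0.0, -1.0]] [-0.12311088  0.16150175 -6.81515028] 10.428956536926247
```

View pics/s5c.png

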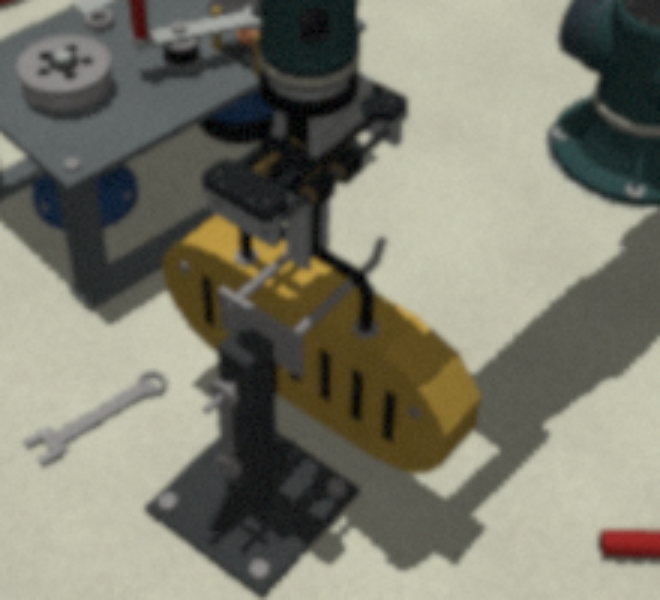

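View pics/w5.png

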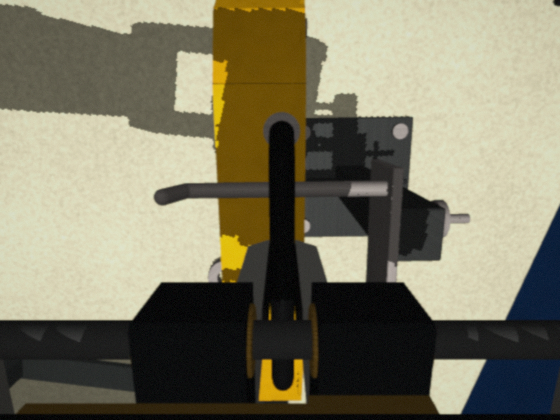

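{"fn": "arm_command", "kwargs": {"deltas": [[[0,0,0.006],0],[[0,0,0.013],0],[[0,0,0.019],0],[[0,0,0.024],0],[[0,0,0.027],0],[[0,0,0.029],0],[[0,0,0.031],0],[[0,0,0.031],0],[[0,0,0.031],0]]}}

```text
time: 11.22
ee_pos: [603.5, 141.3, 242.7]
orientation: [[-0.267, 0.964, 0.001], [0.964, 0.267, 0.0], [-0.0, 0.001, -1.0]]
force: [-1.1, -0.1, -3.0]
finger_gap: 10.7
```

{"fn": "arm_command", "kwargs": {"deltas": [[[0,0,0.001],0],[[0,0,0.0015],0],[[0,0,0.0015],0],[[0,0,0.0015],0]]}}

```text
time: 11.72
ee_pos: [603.6, 141.3, 242.4]
orientation: [[-0.267, 0.964, 0.003], [0.964, 0.267, 0.0], [-0.0, 0.003, -1.0]]
force: [-2.2, -0.3, 6.1]
finger_gap: 10.9
```

Weight is on the prongs; opening partially (about 38 mm, to clear the plate).

{"fn": "arm_command", "kwargs": {"deltas": [[[0,0,0],0],[[0,0,0],0],[[0,0,0],0],[[0,0,0],0],[[0,0,0],0],[[0,0,0],0]], "gripper": 40}}

```text
time: 12.48
ee_pos: [603.4, 141.3, 240.5]
orientation: [[-0.267, 0.964, 0.0], [0.964, 0.267, 0.0], [0.0, 0.0, -1.0]]
force: [0.1, 0.4, -0.4]
finger_gap: 37.2
```

```bash
python3 - <<'E'
from h import *
o,c=shot('wrist','w6.png');print(o['time'],o['ee_pos'],o['force'],o['finger_gap'])
_,c=shot('scene','s6.png')
cv2.imwrite('pics/s6c.png',cv2.resize(c['image'][120:320,180:400,::-1],None,fx=3,fy=3))
E
```

```text
12.475 [603.41436415 141.26667287 240.45881846] [ 0.0602063   0.44971229 -0.3864381 ] 37.20886755847754
```

View pics/s6c.png

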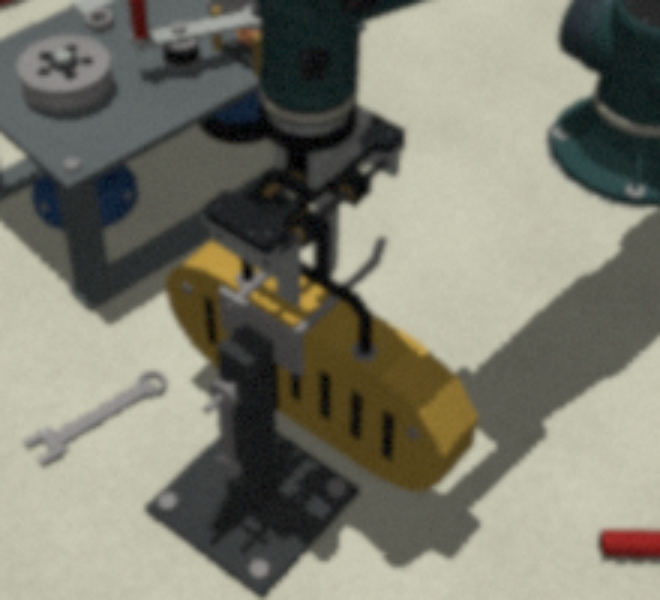

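View pics/w6.png

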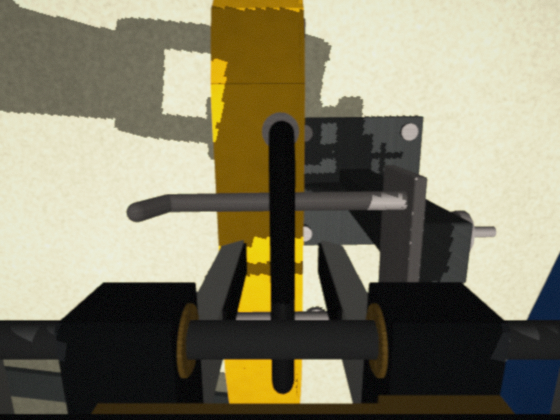

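{"fn": "arm_command", "kwargs": {"deltas": [[[0,0,-0.01],0],[[0,0,-0.03],0],[[0,0,-0.05],0],[[0,0,-0.07],0],[[0,0,-0.1],0],[[0,0,-0.12],0],[[0,0,-0.12],0],[[0,0,-0.12],0]]}}

```text
time: 13.58
ee_pos: [603.3, 141.2, 359.8]
orientation: [[-0.267, 0.964, -0.001], [0.964, 0.267, -0.0], [0.0, -0.001, -1.0]]
force: [0.8, 0.7, -0.5]
finger_gap: 37.7
```

```bash
python3 - <<'E'
from h import *
o,c=shot('wrist','w7.png');print(o['time'],o['ee_pos'],o['force'],o['finger_gap'])
K,M=cam('wrist',c,o)
_,c=shot('scene','s7.png')
cv2.imwrite('pics/s7c.png',cv2.resize(c['image'][120:320,180:400,::-1],None,fx=3,fy=3))
E
```

```text
13.575 [603.29170738 141.20257704 359.81385743] [ 0.82261037  0.71188121 -0.45398163] 37.6746427213524
```

View pics/w7.png

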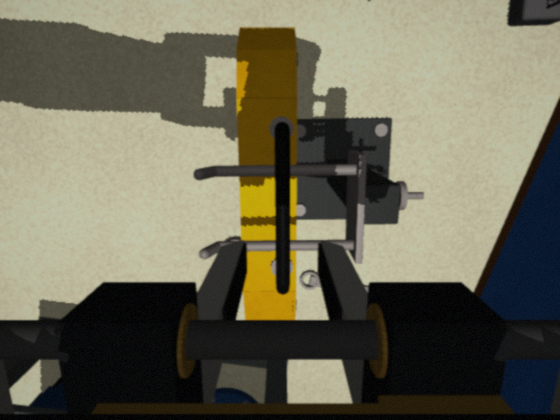

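View pics/s7c.png

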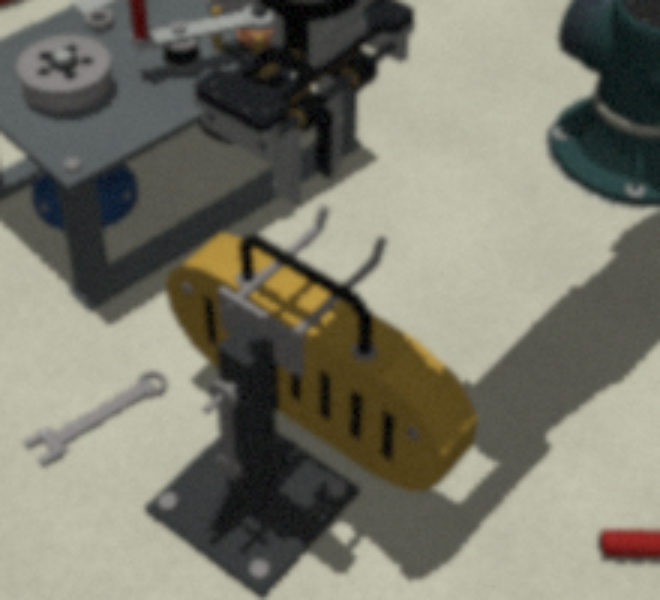

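```bash
python3 - <<'E'
from mv import *
print(d((603.4,141.3,360,15.5),(538,-264.5,360,-105.5)))
E
```

```text
(np.float64(-373.6), np.float64(-171.5), 0, 121.0)
```

{"fn": "arm_command", "kwargs": {"deltas": [[[-0.01,-0.005,-0.005],4],[[-0.045,-0.021,-0.01],14],[[-0.085,-0.039,-0.01],24],[[-0.125,-0.057,-0.01],34],[[-0.165,-0.076,-0.01],44],[[-0.205,-0.094,-0.01],54],[[-0.245,-0.112,-0.01],64],[[-0.285,-0.131,-0.01],74],[[-0.32,-0.147,-0.01],84],[[-0.34,-0.156,-0.01],91]], "gripper": 64}}

```text
time: 14.92
ee_pos: [543.0, -229.9, 368.9]
orientation: [[0.97, 0.244, -0.002], [0.244, -0.97, 0.001], [-0.002, -0.002, -1.0]]
force: [-0.9, 0.1, 0.3]
finger_gap: 60.0
```

```bash
python3 - <<'E'
from mv import *
print(d((603.4,141.3,360,15.5),(538,-264.5,360,-105.5)))
a=np.radians(15.5);y=np.array([np.cos(a),np.sin(a)]);x=np.array([-np.sin(a),np.cos(a)])
c=np.array([603.4,141.3])-340*x-156*y;print(c)
print(d((*c,370,-75.5),(538,-264.5,350,-105.5)))
E
```

```text
(np.float64(-373.6), np.float64(-171.5), 0, 121.0)
[ 543.93469717 -228.02354076]
(np.float64(-14.9), np.float64(33.8), 20, 30.0)
```

{"fn": "arm_command", "kwargs": {"deltas": [[[-0.003,0.008,0.005],8],[[-0.007,0.017,0.01],16],[[-0.012,0.027,0.015],24],[[-0.0149,0.0338,0.02],30],[[-0.0149,0.0338,0.02],30]]}}

```text
time: 15.55
ee_pos: [537.3, -264.7, 348.6]
orientation: [[0.964, -0.267, -0.003], [-0.267, -0.964, 0.002], [-0.003, -0.001, -1.0]]
force: [0.1, -0.6, -0.1]
finger_gap: 60.4
```

```bash
python3 - <<'E'
from h import *
o,c=shot('wrist','w8.png');print(o['time'],o['ee_pos'],o['orientation'].round(3).tolist(),o['qpos'].round(1),o['finger_gap'])
K,M=cam('wrist',c,o)
print(proj(K,M,(538,-264.5,297)),proj(K,M,(408.4,-228.4,243.7)))
E
```

```text
15.55 [ 537.32047259 -264.70584681  348.59340635] [[0.964, -0.267, -0.003], [-0.267, -0.964, 0.002], [-0.003, -0.001, -1.0]] [-31.7  12.8  53.5   0.  113.9  73.8] 60.397686162123286
[281.49242164 229.99790761] [281.44150016 355.16727655]
```

View pics/w8.png

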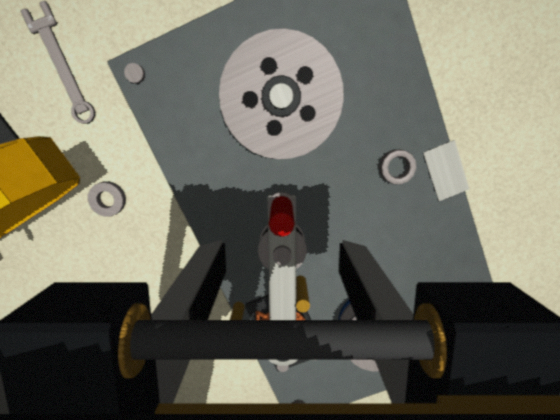

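{"fn": "arm_command", "kwargs": {"deltas": [[[0,0,0.03],0],[[0,0,0.06],0],[[0,0,0.085],0],[[0,0,0.1],0],[[0,0,0.1],0]]}}

```text
time: 16.23
ee_pos: [537.4, -264.0, 249.3]
orientation: [[0.964, -0.267, -0.002], [-0.267, -0.964, 0.001], [-0.002, -0.001, -1.0]]
force: [-0.1, 1.4, -0.5]
finger_gap: 60.0
```

{"fn": "arm_command", "kwargs": {"deltas": [[[0,0,0],0],[[0,0,0],0],[[0,0,0],0],[[0,0,0],0],[[0,0,0],0],[[0,0,0],0],[[0,0,0],0]], "gripper": 0, "grip_force": 40}}

```text
time: 17.1
ee_pos: [537.9, -264.4, 250.7]
orientation: [[0.964, -0.267, 0.0], [-0.267, -0.964, 0.0], [0.0, -0.0, -1.0]]
force: [0.3, 0.5, 1.4]
finger_gap: 17.3
```

```bash
python3 - <<'E'
from h import *
o,c=shot('wrist','w9.png');print(o['time'],o['ee_pos'],o['force'],o['finger_gap'],o['qpos'].round(1))
from mv import *
p=np.array([408.4,-228.4]);g=np.array([537.6,-264.8]);print(np.linalg.norm(g-p),np.degrees(np.arctan2(*(g-p)[::-1])))
for r in [0,4,9,14,19,24,29,34,39,44,48.7,51]:
    a=np.radians(r);R=np.array([[np.cos(a),-np.sin(a)],[np.sin(a),np.cos(a)]])
    t=p+R@(g-p); print(r,t.round(1),d((*g,250,-105.5),(*t,250,-105.5+r)))
E
```

```text
17.1 [ 537.90788217 -264.38152319  250.6625338 ] [0.33220379 0.54110932 1.39056643] 17.33870261711042 [-31.6  11.1  66.5   0.  102.3  73.9]
134.22965395172562 -15.734319485526722
0 [ 537.6 -264.8] (np.float64(0.0), np.float64(0.0), 0, -0.0)
4 [ 539.8 -255.7] (np.float64(-0.3), np.float64(-9.4), 0, -4.0)
9 [ 541.7 -244.1] (np.float64(-1.6), np.float64(-21.0), 0, -9.0)
14 [ 542.6 -232.5] (np.float64(-3.9), np.float64(-32.5), 0, -14.0)
19 [ 542.4 -220.8] (np.float64(-7.1), np.float64(-43.7), 0, -19.0)
24 [ 541.2 -209.1] (np.float64(-11.4), np.float64(-54.6), 0, -24.0)
29 [ 539.  -197.6] (np.float64(-16.6), np.float64(-65.1), 0, -29.0)
34 [ 535.9 -186.3] (np.float64(-22.6), np.float64(-75.2), 0, -34.0)
39 [ 531.7 -175.4] (np.float64(-29.6), np.float64(-84.6), 0, -39.0)
44 [ 526.6 -164.8] (np.float64(-37.3), np.float64(-93.4), 0, -44.0)
48.7 [ 521.  -155.4] (np.float64(-45.2), np.float64(-101.0), 0, -48.7)
51 [ 518.  -150.9] (np.float64(-49.3), np.float64(-104.5), 0, -51.0)
```

View pics/w9.png

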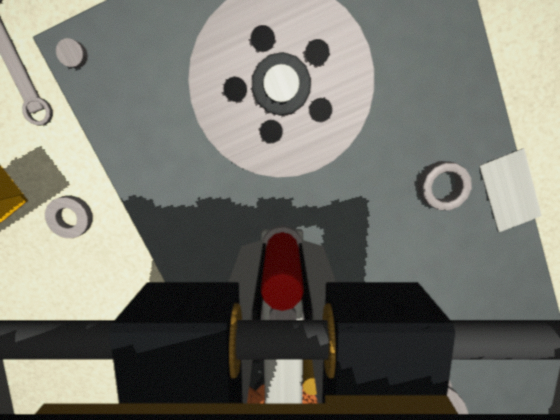

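{"fn": "arm_command", "kwargs": {"deltas": [[[0,-0.003,0],-1],[[-0.0003,-0.0094,0],-4],[[-0.001,-0.017,0],-7],[[-0.0025,-0.0265,0],-11.5],[[-0.0048,-0.0365,0],-16],[[-0.008,-0.0465,0],-20],[[-0.0114,-0.0546,0],-24],[[-0.0166,-0.0651,0],-29],[[-0.0226,-0.0752,0],-34],[[-0.0226,-0.0752,0],-34]]}}

```text
time: 18.4
ee_pos: [535.9, -188.7, 250.7]
orientation: [[0.949, 0.315, 0.001], [0.315, -0.949, -0.006], [-0.001, 0.006, -1.0]]
force: [0.4, -8.4, 0.1]
finger_gap: 17.4
```

```bash
python3 - <<'E'
from h import *
o,c=shot('wrist','w10.png');print(o['time'],o['ee_pos'],o['force'],o['finger_gap'],o['qpos'].round(1))
from mv import *
p=np.array([408.4,-228.4]);g0=np.array([537.6,-264.8])
def P(r):
    a=np.radians(r);R=np.array([[np.cos(a),-np.sin(a)],[np.sin(a),np.cos(a)]]);return p+R@(g0-p)
g=P(34)
for r in [38,41,44,46,48,49,50,52]: print(r,P(r).round(1),d((*g,250,-71.5),(*P(r),250,-105.5+r)))
E
```

```text
18.4 [ 535.92111882 -188.66438531  250.66170615] [ 0.42775798 -8.36608742  0.11645702] 17.379889918954827 [-24.9   7.   71.3  -0.3 101.6  46.6]
38 [ 532.6 -177.5] (np.float64(-0.3), np.float64(-9.4), 0, -4.0)
41 [ 529.8 -171.1] (np.float64(-0.9), np.float64(-16.4), 0, -7.0)
44 [ 526.6 -164.8] (np.float64(-1.9), np.float64(-23.3), 0, -10.0)
46 [ 524.3 -160.7] (np.float64(-2.8), np.float64(-27.9), 0, -12.0)
48 [ 521.9 -156.7] (np.float64(-3.9), np.float64(-32.5), 0, -14.0)
49 [ 520.6 -154.8] (np.float64(-4.4), np.float64(-34.8), 0, -15.0)
50 [ 519.3 -152.8] (np.float64(-5.0), np.float64(-37.0), 0, -16.0)
52 [ 516.6 -149. ] (np.float64(-6.4), np.float64(-41.5), 0, -18.0)
```

View pics/w10.png

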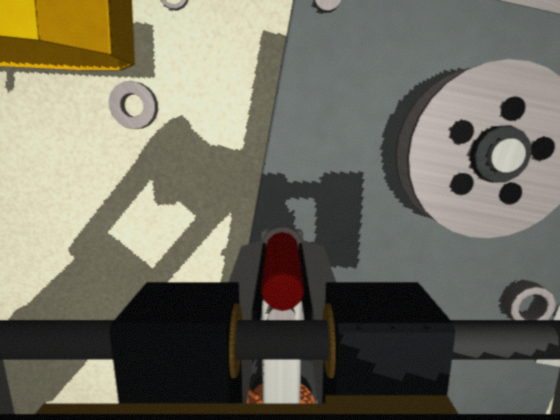

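{"fn": "arm_command", "kwargs": {"deltas": [[[-0.0003,-0.0094,0],-4],[[-0.0009,-0.0164,0],-7],[[-0.0019,-0.0233,0],-10],[[-0.0028,-0.0279,0],-12],[[-0.0039,-0.0325,0],-14],[[-0.0039,-0.0325,0],-14],[[-0.0039,-0.0325,0],-14]]}}

```text
time: 19.32
ee_pos: [522.7, -160.1, 250.6]
orientation: [[0.846, 0.534, 0.002], [0.534, -0.846, -0.007], [-0.002, 0.007, -1.0]]
force: [2.1, -11.4, 0.6]
finger_gap: 17.4
```

{"fn": "arm_command", "kwargs": {"deltas": [[[0,-0.002,0],-1],[[0,-0.004,0],-1],[[0,-0.005,0],-1],[[0,-0.005,0],-1],[[0,-0.005,0],-1]]}}

```text
time: 19.95
ee_pos: [520.3, -156.4, 250.6]
orientation: [[0.836, 0.549, 0.003], [0.549, -0.836, -0.008], [-0.002, 0.008, -1.0]]
force: [3.7, -12.3, 0.1]
finger_gap: 17.7
```

```bash
python3 - <<'E'
from h import *
o,c=shot('wrist','w11.png');print(o['time'],o['ee_pos'],o['force'],o['finger_gap'],o['qpos'].round(1))
p=np.array([408.4,-228.4]);g=o['ee_pos'][:2]-p;print(np.linalg.norm(g),np.degrees(np.arctan2(g[1],g[0]))+15.73)
E
```

```text
19.95 [ 520.33083771 -156.43076566  250.63315961] [  3.70963474 -12.3103136    0.08415657] 17.71326544293755 [-22.5   3.7  74.9  -0.4 101.2  34.2]
133.07172171885185 48.47018662914542
```

{"fn": "arm_command", "kwargs": {"deltas": [[[-0.001,-0.002,0],-1],[[-0.001,-0.004,0],-1],[[-0.001,-0.005,0],-1],[[-0.001,-0.005,0],-1],[[-0.001,-0.005,0],-1]]}}

```text
time: 20.62
ee_pos: [520.1, -156.1, 250.7]
orientation: [[0.828, 0.561, 0.011], [0.561, -0.828, -0.014], [0.001, 0.017, -1.0]]
force: [14.0, -20.3, -3.2]
finger_gap: 17.6
```

{"fn": "arm_command", "kwargs": {"deltas": [[[0.001,0,0],0],[[0.001,0,0],0],[[0.001,0,0],0],[[0.001,0,0],0],[[0.001,0,0],0],[[0.001,0,0],0]]}}

```text
time: 21.38
ee_pos: [520.1, -156.1, 250.7]
orientation: [[0.828, 0.56, 0.009], [0.56, -0.828, -0.015], [-0.001, 0.017, -1.0]]
force: [11.0, -22.4, -3.4]
finger_gap: 17.4
```

```bash
python3 - <<'E'
from h import *
_,c=shot('scene','s12.png');_,c2=shot('top','t12.png')
o=robot.get_obs();print(o['time'],o['ee_pos'],o['force'],o['finger_gap'])
cv2.imwrite('pics/s12c.png',cv2.resize(c['image'][90:310,170:400,::-1],None,fx=2.7,fy=2.7))
cv2.imwrite('pics/t12c.png',cv2.resize(c2['image'][140:320,150:470,::-1],None,fx=2.5,fy=2.5))
E
```

```text
21.475 [ 520.10741416 -156.13168248  250.64321402] [ 10.59521263 -20.69584595  -2.89330006] 17.57950945220308
```

View pics/s12c.png

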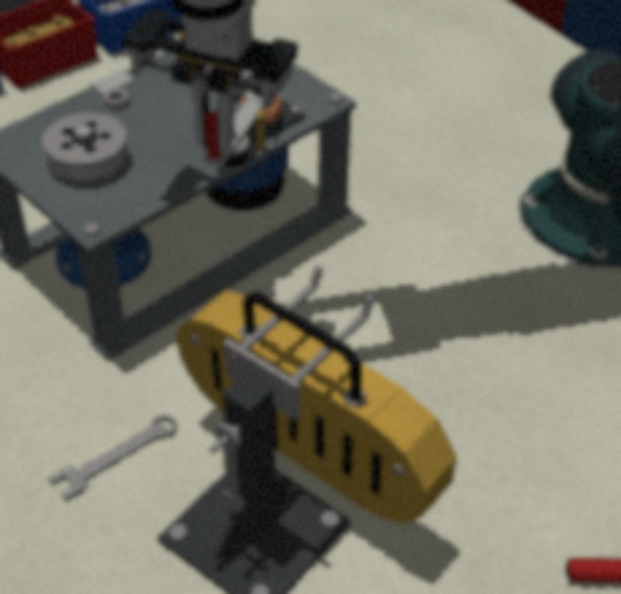

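View pics/t12c.png

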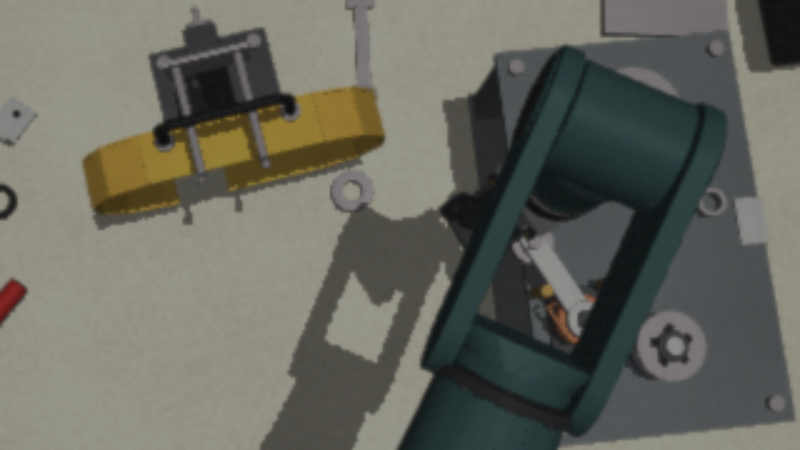

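```bash
python3 - <<'E'
from h import *
T=cam('top',robot.capture('top'))
s=np.array([605.2,142,260]);a=np.radians(15.6);X=np.array([np.cos(a),np.sin(a),0]);Y=np.array([-np.sin(a),np.cos(a),0])
A=atz(*T,163/2.5+150,131/2.5+140,260);B=atz(*T,292/2.5+150,101/2.5+140,260);m=(A+B)/2-s;print(A,B,m@X,m@Y)
o=robot.get_obs();print(o['time'],o['force'],o['ee_pos'],o['finger_gap'],o['dq'].round(2))
E
```

```text
[582.55663409 196.74272229 260.        ] [617.04724204  69.46912949 260.        ] -7.591004001371655 -7.114793406253349
21.525 [ 11.86417331 -20.74905319  -2.06538445] [ 520.11575568 -156.10594425  250.63446335] 17.614282777933106 [ 0.06  0.04  0.05 -0.05 -0.01 -0.03]
```

The guard hangs at about (-8, -7) mm from the seat, well inside the limits. The tensioner is steady against its stop, so I'm handing in.

```bash
python3 - <<'E'
from plant import robot
print(robot.job_done())
o=robot.get_obs();print(o['time'],o['force'],o['ee_pos'],o['finger_gap'])
E
```

```text
the job is handed in; nothing more can be done
None
the job is handed in; nothing more can be done
```

I hung the guard by its handle on both prongs and let go of it. Then I swung the tensioner arm out to its stop and handed the job in at about 21.5 s, still gripping it. There was no verdict on hand-in.

- **Guard:** in the last top-camera picture the handle bar lies about 8 mm to −x and 7 mm to −y of the hook seat. That is inside the limits. The pictures show it hanging level, with nothing touching it. I did not measure its height or tilt.
- **Tensioner:** the last pushes raised the sideways force from about 13 N to 24 N while the grip moved only about 0.3 mm, so the arm is on its stop. From the gripper's position I put its angle at about 0.846 rad, against a stop at 0.85 rad.
- **Hold:** the fingers were still closed on the grip at a 17.6 mm gap, with 40 N of grip force commanded.
- **Other parts:** I saw none of the bystanders moved in the pictures, but I did not measure each one. In the final view the arm hides part of the drive plate.
- **Disagreement:** my first fix of the guard's handle from the top camera was 5–8 mm off the wrist camera's. I used the wrist reading for the grasp.

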